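# Flip the sample holder onto the loading block

### The job

The flat metal sample holder lies on the bench with its cavity facing down, in front of the low loading block. Without gripping or lifting it, push it with the fingertips against the block's front edge until it tips up and flips over onto the block, then push it on until it sits flush against the fence at the back of the block, cavity up and within the block's width. Leave the vial, the beaker and the weigh boat where they stand.

Things in the scene. Friction and masses are not known exactly. Their poses are not given: they have to be found in the camera images.
- holder: Loose aluminium sample holder, 0.12 kg, lying cavity down: boss 50 (x) x 66 x 7 mm on the bench, round cavity 36 mm wide, 4 mm deep in its underside; above it a flange 64 (x) x 80 x 5 mm (z 7 to 12 mm), overhanging the boss 7 mm all round. Origin: centre of the boss's cavity face. z: from cavity to flat side (up at start, down once flipped); x: roughly toward the block at start.
- far_edge (a point): Middle of the holder's long flange edge that faces the block at the start (own x = +32 mm, mid-thickness of the flange, 9.5 mm above the bench at the start). This edge is to meet the block.
- near_edge (a point): Middle of the other long flange edge, which faces the robot at the start (own x = -32 mm, mid-thickness, 9.5 mm above the bench at the start). Fingertips that press here toward the block with about 10 N (friction about 0.6) carry the edge up with them as they rise; lighter, they slip.
- block: Grey loading block, fixed: a slab 130 (x) x 150 (y) x 12 mm, its vertical front edge 12 mm high facing the robot; along its back a steel fence 150 mm wide, top 30 mm above the bench. Origin: on the bench under the middle of the front edge; x points from the front edge back to the fence, z up. Slab top at z = 12 mm, free from x = 0 to the fence's face at x = 115 mm; y from -75 to 75 mm.
- vial: Bystander: an upright capped glass vial, 22 mm across, 56 mm tall; origin under its centre.
- beaker: Bystander: a small clear beaker, 46 mm across, 54 mm tall; origin under its centre.
- weigh_boat: Bystander: a white plastic weighing boat, 54 x 68 x 13 mm; origin under its centre.

How it is judged:
By the outcome, as a careful person would: the job done as asked, in the order asked, and still so for the second after the job is handed in, with the robot touching nothing.
It also fails if it takes over 62 s, if anything falls off the work surface, if the arm or the gripper's body presses on something with over 40 N, if the wrist force passes 120 N, or if a joint passes its speed limit or range.

### The arm

A 7-joint arm with a two-finger parallel gripper is mounted at the origin on a cart in front of the work surface, level with it; the furniture and walls round the work are solid. World frame = base frame: x ahead of the robot, y to its left, z up, the work surface at z = 0. Lengths are in m, angles in rad, forces in N, time in s.
With the tool pointing down it reaches from about 0.425 to 0.925 m from the base axis. Payload 6.8 kg.
Tool frame: the origin (TCP) lies between the finger pads; the fingertips stand 14 mm ahead of it and the grasp point (between the pads) lies 5 mm behind it; z points along the fingers, y is the line along which they close (so a half turn about z gives the same grasp; the last joint's range is limited). The gripper opens to 85 mm and grips with 20 to 120 N. Pads are 22 mm wide; open, the fingers measure 114 mm over their backs; the gripper's body (76 mm by 85 mm) begins 54 mm behind the grasp point. The pads swing forward as they close: fully open they stand 13 mm farther back than shut.
Start: joints at [-1.437, 0.477, 0.022, 1.555, -0.011, 1.109, -0.083], TCP at [0.162, 0.655, 0.245] pointing down, gripper open.
Joint ranges: [-2.96, 2.96], [-0.34, 2.1], [-1.41, 1.46], [0.24, 2.44], [-1.37, 4.51], [0.17, 1.92], [-2.96, 2.96]. Speed limits (rad/s): [2.39, 2.39, 3.14, 3.14, 3.14, 3.14, 3.14].

### API

Orientations are given as a rotation vector (axis times angle).
In Python, from bench import r, eyes, ticket gives the robot as it stands. The module is installed in compiled form; this text tells all that it offers.
- The arm moves only by the tool arm_command, never from a script. Its argument "plan" is text: rows parted by semicolons, each of 4 numbers parted by spaces: the shift along the tool's x, y, z in m, then the turn about the tool's z in degrees. In form: tx ty tz yaw; .... A call has 1 to 20 rows; each row shifts and turns the commanded pose from where the row before left it, along the tool's axes as they then stand; what a row does not reach is not made up. A row lasts 1/8 s, in which the tool goes at most 62.5 mm and 10.7 degrees, less where a joint would pass 70% of its speed; a pose out of reach is approached as far as the arm can. A call is refused whole if a number of a shift passes 0.0625 or a number of a turn 10.7, either way. A call with a gripper value outside its range is refused whole. "hand" is the closure, from -1 (fully open) to 1 (shut), set as the call begins (left out, the last holds). The fingers move at their own pace and stop on an object; "grip_force" is the grip in N (left out, the last holds). Time passes only in rows, so rows that do not move let the fingers close. It gives the time, the measured TCP pose, the force, the opening and the grip force at its end, in the units of the state.
- r.get_obs(): the state, without advancing time (a new reading comes with each control period).
- eyes.grab_frame(name): name is "side" or "top"; returns (picture, depth): 480x640x3 uint8, red, green, blue; 480x640 float32, m along the optical axis (not along the pixel's ray), 0 where there is no reading.
- eyes.calibration(name): a dict with "fov_y" (degrees; the focal length in pixels is half the picture's height over the tangent of half this angle, whatever the lens; pixels are square), "cx", "cy" (the principal point, pixels), "origin" and "attitude" of the camera in the world. Camera axes: x right, y up, looking along -z (the intrinsics and any distortion apply to the point x, -y, -z); pixel columns grow to the right and rows downward; lengths in m; the calibration is good to about 2 mm. A picture is of the moment at which its call begins. calibration takes no time and is no camera call.
- ticket.hand_in(): hands the job in; it is judged then, once.
The state is a dict: "clock": time; "joints": joint angles; "qvel": joint speeds; "tau": joint torques, N m; "tcp_pos": TCP position; "orientation": TCP orientation; "contact_force": force on the tool from outside, world axes, zero at the start; "moment": the same for the moment, N m; "grip_width": finger opening in m; "gripper_force": force on a finger pad.
Only numpy, scipy, OpenCV 4.12 (cv2) and the standard library are available. Lean on these libraries where they do the work, as an engineer would, in place of code of your own. Each camera call takes 0.05 s, during which the arm holds its last target. There are 200 camera calls.

## Working session

There is one attempt and no reset: what is moved stays moved. The work goes in short steps, Python scripts to look and compute and a tool call to move; the robot and the scene stay as the last step left them, time stands still between calls to the robot, and variables do not carry over. Pictures are saved under pics/ and viewed, at most 10 in all, crops included, and the job is handed in when it is done.

Besides the shell and the picture viewer there is one more tool, called after ">>>" as name(argument=value, ...) on one line, values as JSON. arm_command: Moves the arm, as the interface text tells. Its arguments: {"type":"object","properties":{"plan":{"type":"string"},"hand":{"type":"number"},"grip_force":{"type":"number"}},"required":["plan"]}

```bash
mkdir -p pics; cat > h.py <<'E'
import numpy as np,cv2
from scipy.spatial.transform import Rotation as R
from bench import r,eyes,ticket
def st():
    o=r.get_obs(); print({k:np.round(o[k],4).tolist() for k in o if k in("clock","tcp_pos","orientation","contact_force","grip_width","joints")}); return o
def cal(n):
    c=eyes.calibration(n); f=240/np.tan(np.radians(c["fov_y"])/2); return c,f
def att(c):
    a=np.array(c["attitude"]); return R.from_rotvec(a).as_matrix() if a.shape==(3,) else a
def P(n,u,v,d):
    c,f=cal(n); p=np.array([(u-c["cx"])/f*d,-(v-c["cy"])/f*d,-d]); return att(c)@p+np.array(c["origin"])
def grab(n,save=None):
    im,d=eyes.grab_frame(n)
    if save: cv2.imwrite("pics/"+save,im[:,:,::-1])
    return im,d
E
python3 - <<'E'
from h import *
st()
for n in("side","top"):
    print(eyes.calibration(n)); im,d=grab(n,n+"0.png"); np.save(n+"0.npy",d)
E
```

```text
{'clock': 0.0, 'joints': [-1.4371, 0.4778, 0.0223, 1.5565, -0.0115, 1.1093, -0.0831], 'tcp_pos': [0.1615, 0.6548, 0.2443], 'orientation': [-0.3789, -3.1185, 0.0029], 'contact_force': [-0.1782, -0.0655, -0.1952], 'grip_width': 0.0857}
{'fov_y': 45.32774216301158, 'cx': 316.4285840235832, 'cy': 240.88626079830925, 'origin': array([0.35392728, 0.80837971, 0.41178263]), 'attitude': array([ 0.21562539, -1.54617069, -2.45905654])}
{'fov_y': 49.25626289671532, 'cx': 319.7367244906326, 'cy': 233.47041581929926, 'origin': array([0.39630508, 0.08474903, 0.89672601]), 'attitude': array([ 0.15175461, -0.15750204, -1.57363931])}
```

View pics/side0.png

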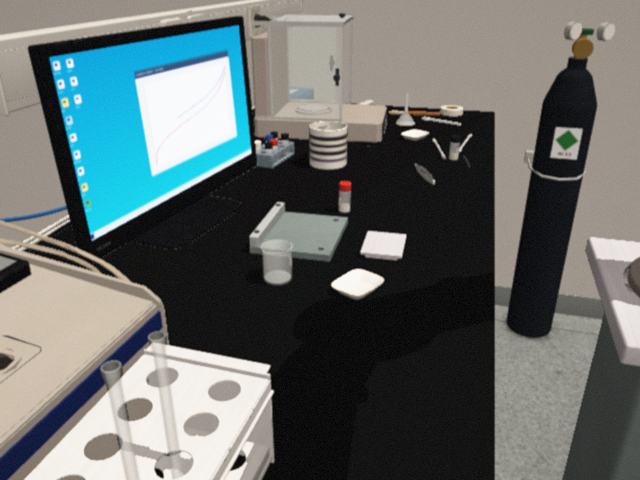

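View pics/top0.png

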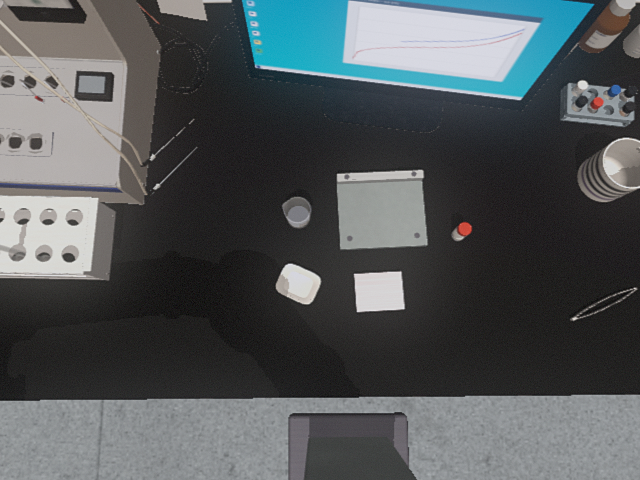

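```bash
python3 - <<'E'
from h import *
im=cv2.imread("pics/top0.png"); d=np.load("top0.npy")
cv2.imwrite("pics/c0.png",cv2.resize(im[155:335,260:490],None,fx=3.4,fy=3.2,interpolation=cv2.INTER_CUBIC))
v,u=np.mgrid[0:480,0:640]; c,f=cal("top")
p=np.stack([(u-c["cx"])/f*d,-(v-c["cy"])/f*d,-d],-1)@att(c).T+c["origin"]
np.save("ptop.npy",p)
for n,(a,b) in dict(bench=(330,285),holder=(379,291),slab=(380,225),fence=(380,176),boat=(299,285),vial=(463,229),beaker=(297,210)).items():print(n,p[b-1:b+2,a-1:a+2].reshape(-1,3).mean(0).round(4))
z=p[...,2]
g=cv2.cvtColor(im,cv2.COLOR_BGR2GRAY)
def rect(n,m,zp):
    k,cc=cv2.findContours(m.astype(np.uint8),0,2)[0],0
    k=max(k,key=cv2.contourArea)[:,0]
    # intersect rays with plane zp
    ray=np.stack([(k[:,0]-c["cx"])/f,-(k[:,1]-c["cy"])/f,-np.ones(len(k))],-1)@att(c).T
    t=(zp-c["origin"][2])/ray[:,2]; q=(c["origin"]+ray*t[:,None])[:,:2]
    rr=cv2.minAreaRect((q*1000).astype(np.float32)); print(n,np.round(rr[0],1),np.round(rr[1],1),round(rr[2],2)); print(cv2.boxPoints(rr).round(1).tolist())
w=np.zeros_like(g,bool); w[262:320,345:412]=1
rect("holder",w&(g>120),.012)
w[:]=0; w[165:255,330:432]=1
rect("block",w&(g>70),.012)
E
```

```text
bench [0.4847 0.0639 0.001 ]
holder [ 0.4728 -0.0183  0.0129]
slab [ 0.5867 -0.0236  0.0118]
fence [ 0.6692 -0.0241  0.0304]
boat [0.4851 0.1169 0.0017]
vial [ 0.5692 -0.154   0.0569]
beaker [0.6167 0.1202 0.0033]
holder [472.7 -18.3] [64.3 81.1] 2.84
[[438.6000061035156, 20.600000381469727], [442.6000061035156, -60.400001525878906], [506.79998779296875, -57.20000076293945], [502.79998779296875, 23.799999237060547]]
block [615.7 -27.9] [138.4 154.8] 2.17
[[543.5999755859375, 46.79999923706055], [549.4000244140625, -107.9000015258789], [687.7000122070312, -102.5999984741211], [681.9000244140625, 52.099998474121094]]
```

View pics/c0.png

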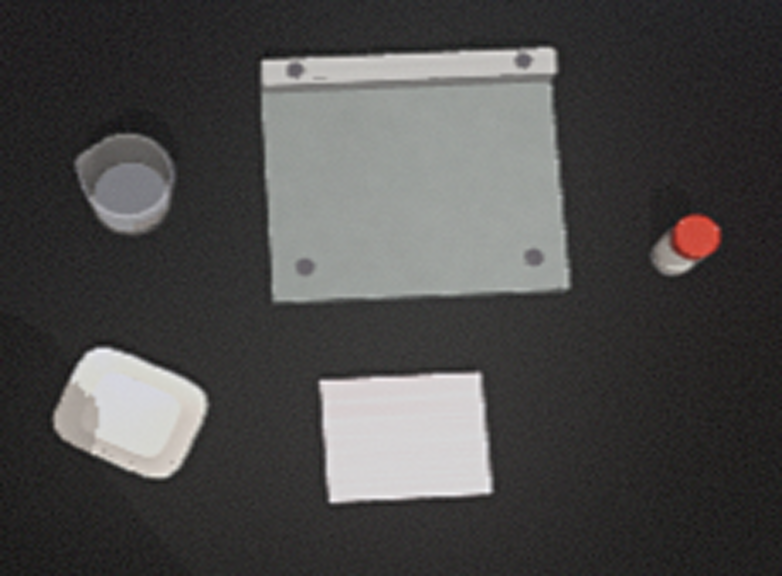

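```bash
python3 - <<'E'
from h import *
p=np.load("ptop.npy"); c,f=cal("top")
for x in np.arange(.2,.75,.05):
    print(round(x,2),[ (lambda m: round(float(np.percentile(p[...,2][m],99)),2) if m.any() else None)((abs(p[...,0]-x-.025)<.025)&(abs(p[...,1]-y-.05)<.05)) for y in np.arange(-.2,.7,.1)])
k=np.array([(340,249.4),(427.4,245.3),(356.8,311.9),(404.7,308.8),(354.1,273.8),(401.5,271.6)])
ray=np.stack([(k[:,0]-c["cx"])/f,-(k[:,1]-c["cy"])/f,-np.ones(6)],-1)@att(c).T
print((c["origin"]+ray*((.012-c["origin"][2])/ray[:,2])[:,None]).round(4))
E
```

```text
0.2 [-0.84, -0.84, -0.84, -0.84, -0.84, -0.84, -0.84, -0.84, -0.84]
0.25 [-0.0, None, -0.0, -0.0, -0.0, -0.0, -0.01, -0.0, None]
0.3 [0.0, 0.0, 0.0, 0.0, 0.0, 0.0, 0.0, 0.0, 0.0]
0.35 [0.0, 0.0, 0.9, 0.0, 0.0, 0.0, 0.0, 0.0, 0.0]
0.4 [0.0, 0.01, 0.01, 0.0, 0.0, 0.0, 0.0, 0.0, 0.0]
0.45 [0.0, 0.02, 0.02, 0.01, 0.0, 0.0, 0.1, 0.1, 0.0]
0.5 [0.0, 0.01, 0.01, 0.01, 0.0, 0.0, 0.1, 0.14, 0.02]
0.55 [0.06, 0.02, 0.02, 0.05, 0.0, 0.0, 0.1, 0.1, 0.02]
0.6 [0.0, 0.02, 0.05, 0.05, 0.0, 0.13, 0.12, 0.12, 0.07]
0.65 [0.0, 0.03, 0.03, 0.0, 0.0, 0.16, 0.17, 0.13, None]
0.7 [0.0, 0.0, 0.0, 0.0, 0.0, 0.15, 0.21, 0.14, None]
[[ 0.5445  0.0463  0.012 ]
 [ 0.5504 -0.1039  0.012 ]
 [ 0.4383  0.0199  0.012 ]
 [ 0.4427 -0.0605  0.012 ]
 [ 0.5023  0.023   0.012 ]
 [ 0.5054 -0.0576  0.012 ]]
```

>>> arm_command(plan="-.0366 -.0332 0 0;-.0366 -.0332 0 0;-.0366 -.0332 0 0;-.0366 -.0332 0 0;-.0366 -.0332 0 0;-.0342 -.0345 0 0;-.0342 -.0345 0 0;-.0342 -.0345 0 0;-.0342 -.0345 0 0;-.0342 -.0345 0 0;-.0342 -.0345 0 0;-.0105 -.0425 0 0;-.0105 -.0425 0 0;-.0105 -.0425 0 0;-.0105 -.0425 0 0;-.0105 -.0425 0 0;0 0 0 -8.3;0 0 0 -8.3;0 0 0 0", hand=0)

```text
clock: 2.48
tcp_pos: [0.449, -0.0188, 0.2451]
orientation: [0.073, -3.14, -0.0]
contact_force: [-0.2, 0.1, -0.2]
grip_width: 0.0428
gripper_force: 0.0
```

>>> arm_command(plan=".0130 0 .045 0;.0135 0 .045 0;0 0 .045 0;0 0 .04 0;0 0 0 0;0 0 0 0")

```text
clock: 3.22
tcp_pos: [0.4235, -0.0199, 0.0713]
orientation: [-0.073, 3.14, 0.0]
contact_force: [0.3, 0.3, -0.1]
grip_width: 0.0429
gripper_force: 0.0
```

>>> arm_command(plan="0 0 .025 0;0 0 .021 0;0 0 0 0;0 0 0 0")

```text
clock: 3.72
tcp_pos: [0.424, -0.0198, 0.0257]
orientation: [-0.075, 3.138, 0.001]
contact_force: [0.5, -0.7, -0.2]
grip_width: 0.0425
gripper_force: 0.0
```

```bash
python3 - <<'E'
from h import *
st(); im,d=grab("side"); cv2.imwrite("pics/s1.png",cv2.resize(im[170:310,240:460,::-1],None,fx=3.6,fy=3.6,interpolation=cv2.INTER_CUBIC))
E
```

```text
{'clock': 3.725, 'joints': [-0.3235, 0.468, 0.267, 2.3075, -0.3146, 0.3956, 1.8257], 'tcp_pos': [0.424, -0.0198, 0.0257], 'orientation': [-0.0746, 3.1382, 0.0006], 'contact_force': [0.4718, -0.6512, -0.152], 'grip_width': 0.0425}
```

View pics/s1.png

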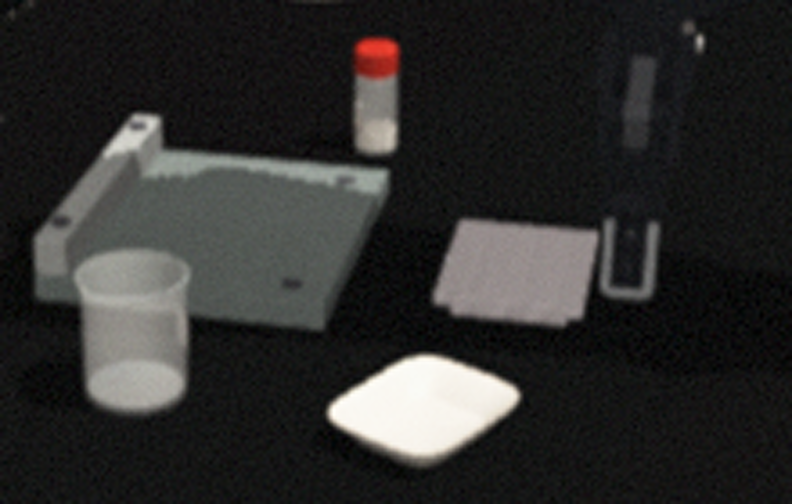

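>>> arm_command(plan="0 0 .004 0;0 0 .004 0;0 0 0 0;0 0 0 0")

```text
clock: 4.28
tcp_pos: [0.4227, -0.0199, 0.0162]
orientation: [0.075, -3.14, 0.0]
contact_force: [-1.2, 0.3, -0.0]
grip_width: 0.0427
gripper_force: 0.0
```

>>> arm_command(plan="0 0 .002 0;0 0 .002 0;0 0 0 0;0 0 0 0")

```text
clock: 4.78
tcp_pos: [0.4228, -0.0199, 0.0122]
orientation: [0.075, -3.141, -0.0]
contact_force: [0.8, -0.7, -0.8]
grip_width: 0.0427
gripper_force: 0.0
```

>>> arm_command(plan="0 0 .0015 0;0 0 .0015 0;0 0 0 0;0 0 0 0")

```text
clock: 5.28
tcp_pos: [0.4228, -0.0199, 0.0119]
orientation: [-0.074, 3.14, 0.003]
contact_force: [-12.1, 0.8, 58.0]
grip_width: 0.0425
gripper_force: 28.8
```

>>> arm_command(plan="0 0 -.003 0;0 0 -.0035 0;-.005 0 0 0;-.005 0 0 0;-.005 0 0 0;-.005 0 0 0;-.005 0 0 0;-.005 0 0 0;-.005 0 0 0;-.005 0 0 0;-.003 0 0 0;0 0 0 0;0 0 0 0")

```text
clock: 6.9
tcp_pos: [0.4658, -0.0178, 0.0158]
orientation: [-0.075, 3.141, 0.0]
contact_force: [-0.8, 0.4, 0.4]
grip_width: 0.0429
gripper_force: 0.0
```

```bash
python3 - <<'E'
from h import *
st(); im,d=grab("top"); cv2.imwrite("pics/t1.png",cv2.resize(im[155:335,260:490,::-1],None,fx=3.4,fy=3.2,interpolation=cv2.INTER_CUBIC))
E
```

```text
{'clock': 6.9, 'joints': [-0.31, 0.5311, 0.2622, 2.2151, -0.3206, 0.4298, 1.8292], 'tcp_pos': [0.4658, -0.0178, 0.0158], 'orientation': [-0.0751, 3.1406, 0.0], 'contact_force': [-0.8031, 0.4104, 0.4135], 'grip_width': 0.0429}
```

View pics/t1.png

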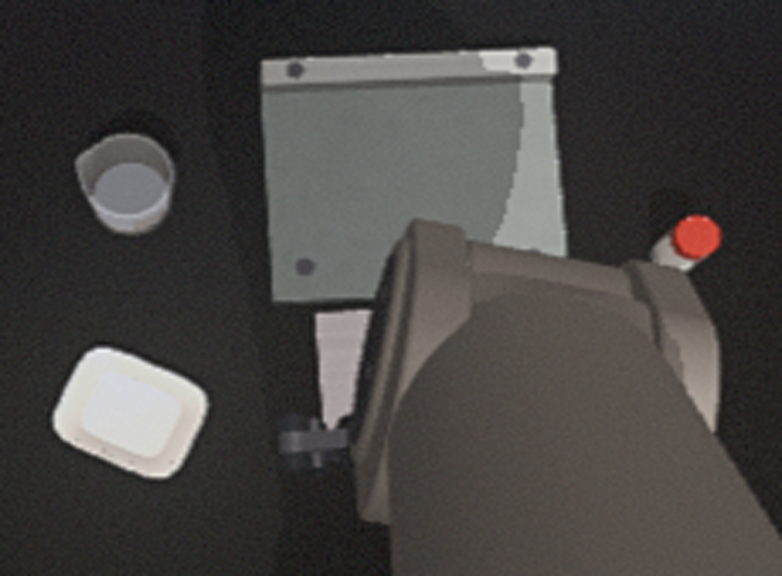

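>>> arm_command(plan="-.002 0 0 0;-.002 0 0 0;-.001 0 0 0;0 0 0 0;0 0 0 0")

```text
clock: 7.58
tcp_pos: [0.4709, -0.0176, 0.0158]
orientation: [-0.075, 3.14, 0.0]
contact_force: [0.1, -0.1, 0.1]
grip_width: 0.0428
gripper_force: 0.0
```

>>> arm_command(plan="-.001 0 0 0;-.001 0 0 0;0 0 0 0;0 0 0 0")

```text
clock: 8.07
tcp_pos: [0.4728, -0.0175, 0.0158]
orientation: [-0.075, 3.141, 0.0]
contact_force: [-0.2, -0.1, -0.5]
grip_width: 0.0426
gripper_force: 0.2
```

>>> arm_command(plan="-.001 0 0 0;-.001 0 0 0;0 0 0 0;0 0 0 0")

```text
clock: 8.57
tcp_pos: [0.473, -0.0175, 0.0155]
orientation: [0.075, -3.137, -0.0]
contact_force: [-3.9, 0.6, 2.4]
grip_width: 0.0428
gripper_force: 2.7
```

>>> arm_command(plan="-.001 0 0 0;0 0 0 0;0 0 0 0")

```text
clock: 8.95
tcp_pos: [0.4731, -0.0175, 0.0153]
orientation: [0.075, -3.136, -0.001]
contact_force: [-6.6, 1.0, 4.2]
grip_width: 0.0425
gripper_force: 3.6
```

>>> arm_command(plan="-.002 0 0 0;0 0 0 0;0 0 0 0")

```text
clock: 9.32
tcp_pos: [0.4732, -0.0175, 0.015]
orientation: [0.074, -3.132, -0.001]
contact_force: [-10.1, 0.1, 7.3]
grip_width: 0.0425
gripper_force: 5.4
```

>>> arm_command(plan="-.002 0 0 0;0 0 -.001 0;0 0 -.001 0;0 0 -.001 0;0 0 -.001 0;0 0 0 0")

```text
clock: 10.07
tcp_pos: [0.4734, -0.0173, 0.0181]
orientation: [0.074, -3.129, -0.001]
contact_force: [-11.7, -0.4, 0.2]
grip_width: 0.0428
gripper_force: 5.8
```

>>> arm_command(plan="0 0 -.0015 0;-.0002 0 -.0015 0;-.0003 0 -.0015 0;-.0003 0 -.0015 0;0 0 0 0")

```text
clock: 10.7
tcp_pos: [0.4738, -0.0173, 0.0241]
orientation: [0.074, -3.128, -0.001]
contact_force: [-11.8, -0.5, 0.4]
grip_width: 0.0426
gripper_force: 6.3
```

```bash
python3 - <<'E'
from h import *
st(); im,d=grab("side"); cv2.imwrite("pics/s2.png",cv2.resize(im[190:300,270:430,::-1],None,fx=5,fy=5,interpolation=cv2.INTER_CUBIC))
E
```

```text
{'clock': 10.7, 'joints': [-0.3201, 0.5273, 0.2782, 2.1868, -0.309, 0.4768, 1.818], 'tcp_pos': [0.4738, -0.0173, 0.0241], 'orientation': [0.0739, -3.1278, -0.0011], 'contact_force': [-11.7879, -0.5157, 0.3889], 'grip_width': 0.0426}
```

View pics/s2.png

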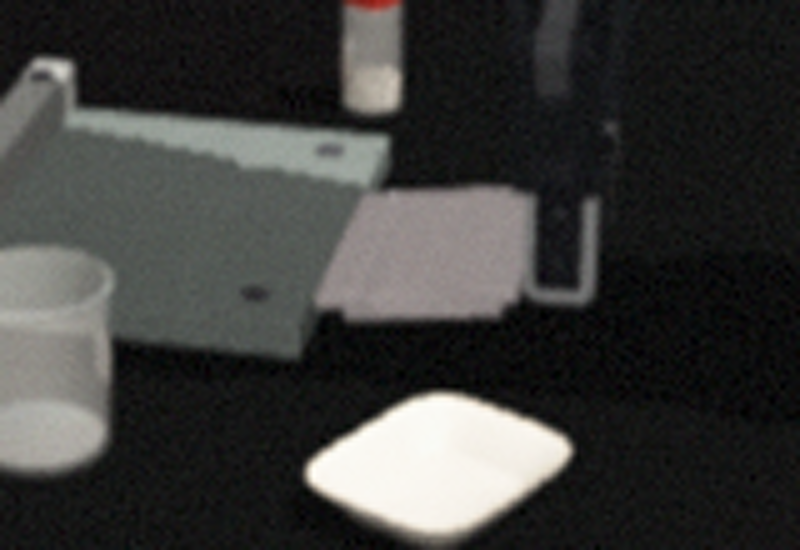

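>>> arm_command(plan="-.0003 0 -.002 0;-.0003 0 -.002 0;-.0004 0 -.002 0;-.0005 0 -.002 0;-.0006 0 -.002 0;-.0006 0 -.002 0;0 0 0 0")

```text
clock: 11.62
tcp_pos: [0.4761, -0.0172, 0.0361]
orientation: [0.074, -3.127, -0.001]
contact_force: [-13.5, -0.6, 3.2]
grip_width: 0.0424
gripper_force: 7.1
```

>>> arm_command(plan="-.0006 0 -.002 0;-.0007 0 -.002 0;-.0007 0 -.002 0;-.0008 0 -.002 0;-.0009 0 -.002 0;-.001 0 -.002 0;-.0011 0 -.002 0;-.0012 0 -.002 0;0 0 0 0")

```text
clock: 12.75
tcp_pos: [0.4904, -0.0167, 0.0539]
orientation: [-0.075, 3.14, -0.0]
contact_force: [-3.0, -0.9, 2.3]
grip_width: 0.0426
gripper_force: 1.4
```

```bash
python3 - <<'E'
from h import *
im,d=grab("side"); cv2.imwrite("pics/s3.png",cv2.resize(im[190:300,270:430,::-1],None,fx=5,fy=5,interpolation=cv2.INTER_CUBIC))
E
```

```text
(no output)
```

View pics/s3.png

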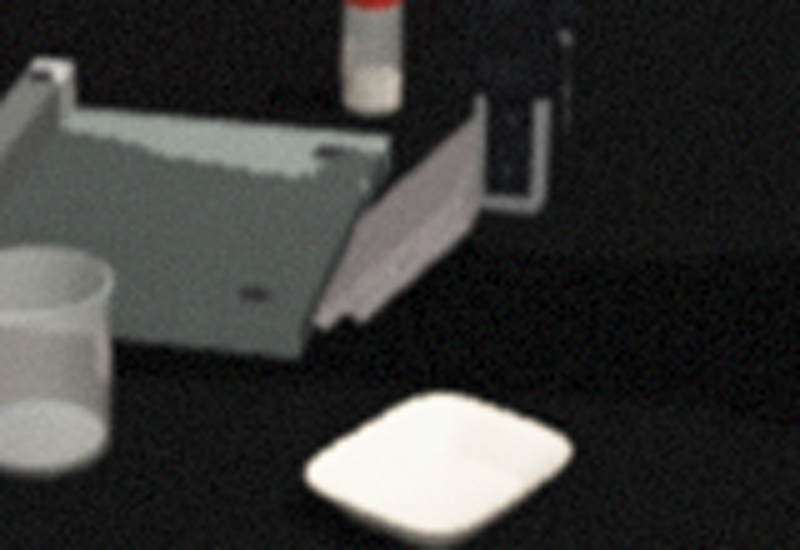

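>>> arm_command(plan="-.002 0 -.0017 0;-.002 0 -.0017 0;-.002 0 -.0015 0;-.002 0 -.001 0;-.002 0 -.001 0;-.002 0 -.001 0;-.002 0 -.001 0;-.002 0 -.001 0;0 0 0 0")

```text
clock: 13.92
tcp_pos: [0.5066, -0.0159, 0.0638]
orientation: [-0.075, 3.14, 0.0]
contact_force: [-0.4, 0.0, 0.5]
grip_width: 0.0431
gripper_force: 0.2
```

>>> arm_command(plan="-.002 0 -.0005 0;-.002 0 -.0005 0;-.002 0 -.0005 0;-.002 0 -.0005 0;-.002 0 0 0;-.002 0 0 0;-.002 0 0 0;-.002 0 0 0;0 0 0 0")

```text
clock: 15.05
tcp_pos: [0.5232, -0.0152, 0.0675]
orientation: [-0.074, 3.139, 0.001]
contact_force: [-6.2, 0.3, 19.2]
grip_width: 0.0426
gripper_force: 10.1
```

```bash
python3 - <<'E'
from h import *
im,d=grab("side"); cv2.imwrite("pics/s4.png",cv2.resize(im[190:300,270:430,::-1],None,fx=5,fy=5,interpolation=cv2.INTER_CUBIC))
E
```

```text
(no output)
```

View pics/s4.png

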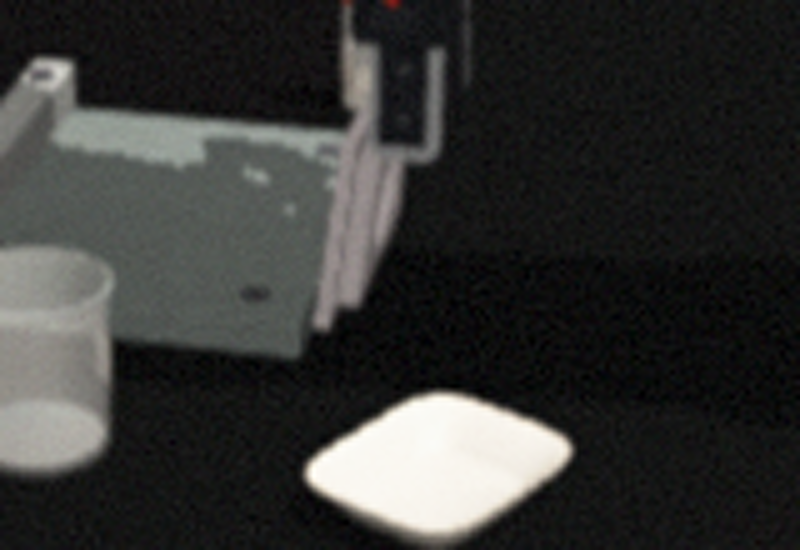

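>>> arm_command(plan="0 0 -.0015 0;-.0015 0 -.0015 0;-.002 0 -.0008 0;-.002 0 -.0005 0;-.002 0 -.0003 0;-.002 0 0 0;-.002 0 0 0;0 0 0 0")

```text
clock: 16.1
tcp_pos: [0.5338, -0.0146, 0.0703]
orientation: [-0.075, 3.141, -0.0]
contact_force: [-0.4, 0.3, 0.3]
grip_width: 0.0426
gripper_force: 0.0
```

>>> arm_command(plan="-.002 0 0 0;-.002 0 0 0;-.002 0 0 0;-.002 0 0 0;-.002 0 0 0;-.002 0 0 0;0 0 0 0;0 0 0 0")

```text
clock: 17.1
tcp_pos: [0.5456, -0.014, 0.0703]
orientation: [0.075, -3.141, -0.0]
contact_force: [0.6, -0.6, 0.8]
grip_width: 0.043
gripper_force: 0.0
```

```bash
cat >> h.py <<'E'
def hold(n="side"):
    "points of the scene in the block frame, mm, near the block"
    im,d=grab(n); c,f=cal(n); v,u=np.mgrid[0:480,0:640]
    p=(np.stack([(u-c["cx"])/f*d,-(v-c["cy"])/f*d,-d],-1)@att(c).T+c["origin"])-[.5475,-.0288,0]
    a=np.radians(2.25); x=p[...,0]*np.cos(a)+p[...,1]*np.sin(a); y=-p[...,0]*np.sin(a)+p[...,1]*np.cos(a)
    return im,np.stack([x,y,p[...,2]],-1)*1000,d>0
E
python3 - <<'E'
from h import *
im,q,ok=hold(); 
m=ok&(abs(q[...,1]-10)<50)&(q[...,0]>-60)&(q[...,0]<110)&(im.min(-1)>95)&(q[...,2]>15)&(q[...,2]<85)
for x in range(-40,110,5):
    k=m&(abs(q[...,0]-x-2.5)<2.5)
    if k.sum()>3: print(x,k.sum(),np.percentile(q[...,2][k],[5,50,95]).round(0),np.percentile(q[...,1][k],[5,95]).round(0))
E
```

```text
-15 10 [64. 74. 81.] [42. 47.]
-10 134 [16. 23. 79.] [-12.  49.]
-5 161 [17. 31. 46.] [-11.  51.]
0 140 [19. 38. 58.] [ 4. 57.]
5 87 [33. 50. 71.] [42. 57.]
10 53 [49. 60. 67.] [38. 57.]
15 5 [61. 62. 63.] [44. 55.]
```

>>> arm_command(plan="-.003 0 0 0;-.003 0 0 0;-.003 0 0 0;-.003 0 0 0;0 0 0 0;0 0 0 0;0 0 0 0")

```text
clock: 18.02
tcp_pos: [0.5575, -0.0134, 0.0703]
orientation: [0.075, -3.141, -0.0]
contact_force: [-0.8, 0.4, -0.2]
grip_width: 0.0427
gripper_force: 0.0
```

```bash
cat > prof.py <<'E'
from h import *
im,q,ok=hold(); cv2.imwrite("pics/last.png",cv2.resize(im[190:300,270:430,::-1],None,fx=5,fy=5,interpolation=cv2.INTER_CUBIC))
m=ok&(abs(q[...,1]-10)<50)&(q[...,0]>-60)&(q[...,0]<110)&(im.min(-1)>95)&(q[...,2]>15)&(q[...,2]<85)
for x in range(-40,110,5):
    k=m&(abs(q[...,0]-x-2.5)<2.5)
    if k.sum()>3: print(x,k.sum(),np.percentile(q[...,2][k],[5,50,95]).round(0),np.percentile(q[...,1][k],[5,95]).round(0))
E
python3 prof.py
```

```text
-25 38 [16. 17. 18.] [-19.  53.]
-20 93 [17. 18. 24.] [-16.  54.]
-15 81 [16. 24. 25.] [-12.  56.]
-10 74 [16. 24. 25.] [-13.  55.]
-5 71 [17. 23. 25.] [-12.  54.]
0 119 [17. 24. 81.] [-12.  54.]
5 76 [17. 22. 35.] [-10.  56.]
10 79 [17. 21. 29.] [-11.  54.]
15 84 [17. 23. 60.] [-13.  56.]
20 90 [17. 23. 67.] [-11.  55.]
25 79 [17. 24. 25.] [-10.  54.]
30 70 [17. 24. 26.] [-9. 56.]
35 37 [16. 17. 20.] [-14.  57.]
40 21 [16. 17. 18.] [-15.  55.]
```

>>> arm_command(plan=".025 0 0 0;.028 0 0 0;0 0 0 0;0 0 .022 0;0 0 .022 0;0 0 0 0;0 0 0 0")

```text
clock: 18.95
tcp_pos: [0.5055, -0.0161, 0.0268]
orientation: [-0.075, 3.14, -0.0]
contact_force: [0.7, -1.0, -0.1]
grip_width: 0.0429
gripper_force: 0.0
```

```bash
python3 prof.py
```

```text
-35 17 [17. 35. 47.] [42. 46.]
-25 35 [16. 17. 19.] [-4. 54.]
-20 91 [16. 18. 24.] [-15.  55.]
-15 80 [17. 24. 25.] [-12.  53.]
-10 71 [16. 24. 25.] [-10.  56.]
-5 79 [17. 22. 25.] [-11.  55.]
0 72 [17. 22. 25.] [-14.  55.]
5 73 [17. 21. 25.] [-11.  56.]
10 77 [16. 21. 25.] [-11.  55.]
15 77 [17. 22. 25.] [-13.  55.]
20 75 [17. 23. 26.] [-10.  56.]
25 78 [17. 24. 26.] [-11.  55.]
30 72 [17. 24. 25.] [-8. 54.]
35 33 [16. 18. 19.] [-16.  57.]
40 21 [16. 17. 18.] [-16.  55.]
```

View pics/last.png

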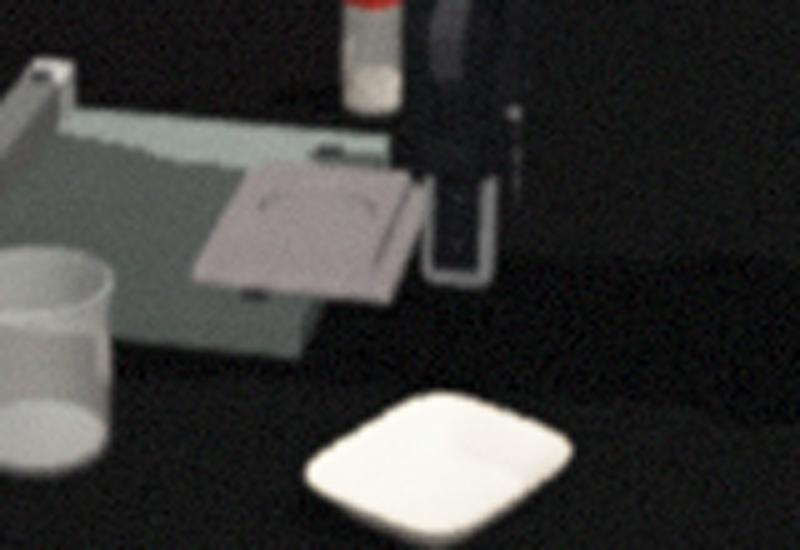

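>>> arm_command(plan="-.003 0 .0008 0;-.004 0 0 0;-.004 0 0 0;-.004 0 0 0;-.004 0 0 0;-.004 0 0 0;-.004 0 0 0;-.004 0 0 0;-.004 0 0 0;-.004 0 0 0;-.004 0 0 0;-.004 0 0 0;-.004 0 0 0;-.004 0 0 0;-.004 0 0 0;-.004 0 0 0;-.004 0 0 0;-.004 0 0 0;-.004 0 0 0;0 0 0 0")

```text
clock: 21.5
tcp_pos: [0.5802, -0.0123, 0.0256]
orientation: [-0.075, 3.14, -0.0]
contact_force: [-0.6, 0.0, 0.8]
grip_width: 0.0428
gripper_force: 0.0
```

```bash
python3 prof.py
```

```text
20 31 [18. 31. 46.] [-12.  46.]
25 27 [15. 28. 45.] [42. 45.]
40 20 [16. 31. 45.] [42. 46.]
45 24 [16. 17. 19.] [34. 57.]
50 64 [16. 20. 25.] [17. 56.]
55 64 [17. 24. 25.] [ 1. 56.]
60 64 [17. 23. 26.] [-3. 56.]
65 65 [17. 21. 25.] [-7. 55.]
70 68 [18. 22. 25.] [-9. 52.]
75 63 [18. 22. 26.] [-13.  51.]
80 69 [18. 22. 25.] [-13.  51.]
85 61 [20. 23. 25.] [-8. 51.]
90 68 [19. 24. 25.] [-9. 51.]
95 71 [18. 24. 26.] [-12.  51.]
100 42 [17. 24. 25.] [-12.  55.]
105 28 [16. 18. 19.] [-15.  57.]
```

>>> arm_command(plan="-.002 0 0 0;-.002 0 0 0;-.001 0 0 0;-.001 0 0 0;0 0 0 0;0 0 0 0")

```text
clock: 22.3
tcp_pos: [0.5858, -0.012, 0.0255]
orientation: [-0.075, 3.14, 0.0]
contact_force: [0.1, 0.7, -0.9]
grip_width: 0.0427
gripper_force: 0.0
```

>>> arm_command(plan="-.001 0 0 0;-.001 0 0 0;-.001 0 0 0;0 0 0 0;0 0 0 0")

```text
clock: 22.92
tcp_pos: [0.5879, -0.012, 0.0253]
orientation: [0.075, -3.139, -0.0]
contact_force: [-4.3, 0.6, 2.9]
grip_width: 0.043
gripper_force: 2.0
```

>>> arm_command(plan="-.001 0 0 0;-.001 0 0 0;-.001 0 0 0;0 0 0 0;0 0 0 0;0 0 0 0")

```text
clock: 23.68
tcp_pos: [0.5883, -0.0119, 0.0248]
orientation: [0.074, -3.134, -0.001]
contact_force: [-10.8, -0.2, 7.9]
grip_width: 0.0425
gripper_force: 5.4
```

Seated against the fence. I'll back off straight, then rise and check from above.

>>> arm_command(plan=".003 0 0 0;.003 0 0 0;.01 0 0 0;.03 0 0 0;.03 0 -.03 0;.03 0 -.06 0;0 .06 -.06 0;0 .06 0 0;0 .06 0 0;0 .06 0 0;0 0 0 0")

```text
clock: 25.05
tcp_pos: [0.4762, 0.2131, 0.1557]
orientation: [-0.089, 3.139, 0.004]
contact_force: [0.1, -1.4, 0.3]
grip_width: 0.0429
gripper_force: 0.0
```

```bash
python3 - <<'E'
from h import *
st(); im,q,ok=hold("top"); cv2.imwrite("pics/fin.png",cv2.resize(im[155:335,260:490,::-1],None,fx=3.4,fy=3.2,interpolation=cv2.INTER_CUBIC))
E
```

```text
{'clock': 25.05, 'joints': [-0.815, 0.3473, 0.3367, 2.0249, -0.1614, 0.7917, 1.2443], 'tcp_pos': [0.4762, 0.2131, 0.1557], 'orientation': [-0.0893, 3.1391, 0.0043], 'contact_force': [0.1198, -1.3725, 0.271], 'grip_width': 0.0429}
```

View pics/fin.png

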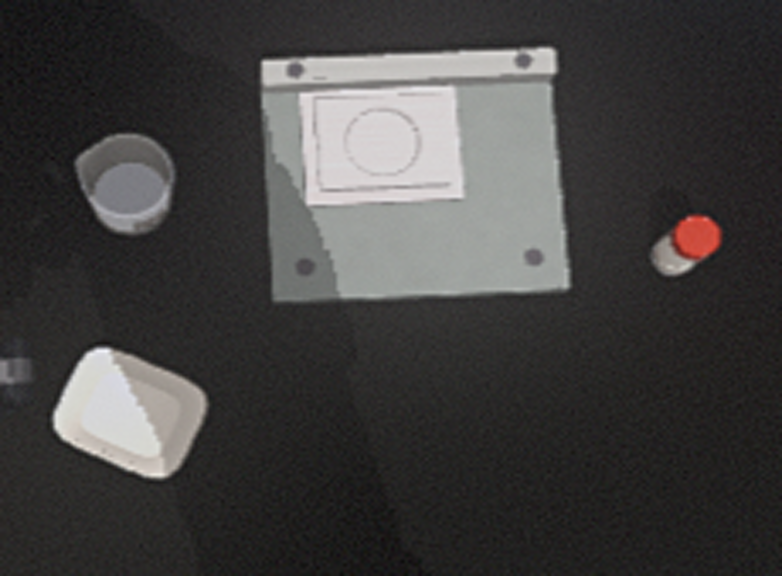

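The holder, from (300,90) to (463,200), is flush and parallel to the fence. Its cavity is up at (382,142), it is inside the block's width, and the vial, beaker and weigh boat haven't moved.

```bash
python3 -c "
from bench import ticket;print(ticket.hand_in())"
```

```text
the job is handed in; nothing more can be done
None
```

The holder was tipped over the block's front edge by pushing alone and now sits cavity up, flush against the fence and within the block's width; the vial, beaker and weigh boat did not move, and the job was handed in at about 25 s.

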